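# Switch the cartridge dispenser over to the tray

## Robot

A 6-joint arm with a two-finger parallel gripper is mounted at the origin on the work surface. World frame = base frame: x ahead of the robot, y to its left, z up, the work surface at z = 0. Lengths are in m, angles in rad, forces in N, time in s.
With the tool pointing down it reaches from about 0.275 to 0.75 m from the base axis. Payload 10.2 kg.
Tool frame: the origin (TCP) lies midway between the tips of the shut fingers; the grasp point (between the pads) lies 19 mm behind it (env.hold_point_z is the distance from the TCP to the grasp point, in m); z points along the fingers, y is the line along which they close (so a half turn about z gives the same grasp; the last joint's range is limited). The gripper opens to 85 mm and grips with 20 to 120 N. Pads are 22 mm wide; open, the fingers measure 114 mm over their backs; the gripper's body (76 mm by 85 mm) begins 54 mm behind the grasp point. The pads swing forward as they close: fully open they stand 13 mm farther back than shut.
Start: joints at [-1.462, 0.313, 1.498, -0, 1.331, -0.223], TCP at [0.171, -0.496, 0.207] pointing down, gripper open.
Joint ranges: [-2.94, 2.94], [-0.97, 2.17], [0.19, 2.56], [-1.23, 4.37], [0.02, 3.11], [-2.88, 2.88]. Speed limits (rad/s): [2.39, 2.39, 3.01, 3.14, 3.14, 3.14].

## Interface

Orientations are given as a unit quaternion [x, y, z, w].
In Python, from bench import env, kinematics, monitor, eyes, job gives the robot as it stands. The module is installed in compiled form; this text tells all that it offers. Calls block until the motion is done:
- env.reach(position, orientation): joint-space move of the TCP to a pose.
- env.movel(position, velocity=0.15, frame=None, guard=None): straight line of the TCP; frame=None keeps the orientation; velocity is the mean speed in m/s. With guard (N) it stops when the force on the tool has changed by that much, and returns True; else False.
- env.set_joints(angles): joint-space move.
- env.release() and env.close_gripper(effort=None): open the fingers fully, or close them until they stop; effort is the grip in N (None keeps the last).
- env.hold(seconds).
- kinematics.ik(position, orientation): joint angles nearest the present ones, or None.
- monitor.sense(): the state.
- eyes.grab_frame(name): name is "side" or "top" or "wrist"; returns a dict with "frame" (400x640x3 uint8, red, green, blue), "mtx" (3x3 intrinsics, pixels), "view" (4x4, takes a point from world to camera coordinates). Camera axes: x right, y down, z forward; pixel columns grow to the right and rows downward; lengths in m; the calibration is good to about 2 mm. A picture is of the moment at which its call begins. There is no depth.
A pose or a line that the arm cannot do raises env.MotionError and nothing moves.
- job.hand_in(): hands the job in; it is judged then, once.
The state is a dict: "clock": time; "joints": joint angles; "qvel": joint speeds; "joint_efforts": joint torques, N m; "position": TCP position; "ee_rot": TCP orientation; "contact_force": force on the tool from outside, world axes, zero at the start; "ft_torque": the same for the moment, N m; "finger_gap": opening from 0.0 (shut) to 1.0 (fully open); "gripper_force": force on a finger pad.
Only numpy, scipy, OpenCV 4.12 (cv2) and the standard library are available. Lean on these libraries where they do the work, as an engineer would, in place of code of your own. Each camera call takes 0.05 s, during which the arm holds its last target. There are 200 camera calls.

## Task

The bench lane of the CO2 cartridge dispenser is full and three cartridges are waiting on its seesaw gate. Push the empty blue tray along the bench, square and centred under the open chute, until it stands against the dispenser's foot, then rock the gate right over its pivot by pressing its raised yellow thumb tab, so that the three waiting cartridges feed down into the tray. Lift nothing, keep off the cartridges themselves, and leave the two in the full lane and the other things on the bench where they are.

Things in the scene. Friction and masses are not known exactly. Their poses are not given: they have to be found in the camera images.
- dispenser: Grey sheet-steel gravity dispenser, fixed. Origin on the bench below the gate's pivot; feed runs along its own y: +y the full bench lane with a blue lip, -y the open chute; its -x side faces the robot and has the yellow tabs. Base 136 mm (x) by 255 mm (y). Empty wire magazine, 136 to 200 mm high, stands over y = +15 to +180 mm only; the -y half is free from above.
- chute_end (a point): Middle of the open chute's end edge, at (0, -130, 65) mm in the dispenser's frame. The chute is 101 mm wide (x), its flanges' tops here 79 mm above the bench; it overhangs the foot by 30 mm, so the tray's near wall passes under it.
- foot (a point): Middle, at bench level, of the outer face of the dispenser's folded-up foot, at (0, -100, 0) mm in the dispenser's frame: a vertical face 136 mm wide and 30 mm high that looks to the dispenser's -y. The tray's near long wall ends up against it.
- gate (a joint): Angle of the seesaw gate (aluminium channel 124 mm long in y, 99 mm wide) on its pin along the dispenser's x, 90 mm above the bench. 0 = fully over to the bench lane (-y end up), 0.38 rad = fully over to the open chute (-y end down). A brass tumbler weight at the back makes it fall to either stop once past the middle (0.19) and stay. 1 to 3 N on the tab tip it.
- tab_right (a point): Middle of the top face of the yellow thumb tab at the gate's -y end, the one raised at the start (37 mm in x, 26 mm in y, 4 mm thick), which sticks out on the robot's side of the channel. In the dispenser's frame it lies at about (-67, -44, 118) mm at the start and (-67, -52, 99) mm when the gate is fully over; it travels on an arc about the pivot.
- tray: Empty blue plastic tray, 150 mm (own x) by 120 mm (own y) by 36 mm high, walls 4 mm, 0.25 to 0.5 kg, loose, standing 65 to 115 mm from the foot. Origin at the centre of its underside. Once home its origin is about 60 mm from the foot's outer face, at (0, -160, 0) mm in the dispenser's frame.
- wait_1: Waiting CO2 cartridge (steel with a blue band, 22 mm diameter, 89 mm long, 57 g) on the gate, the lowest of three. Origin at mid-length on its axis; own x along the axis.
- wait_2: Second waiting cartridge on the gate, the same.
- wait_3: Third waiting cartridge on the gate, nearest the pivot, the same.
- lane_1: Cartridge in the full bench lane, against the blue lip, the same size; to be left alone.
- lane_2: Second cartridge in the full bench lane; to be left alone.
- grease: Bystander: green grease jar, 58 mm diameter, 48 mm high, standing. Origin at the centre of its underside.
- lube: Bystander: red lube bottle, 40 mm diameter, 105 mm high, standing. Origin at the centre of its underside.
- driver: Bystander: blue-handled screwdriver, 180 mm long, lying. Origin at the middle of its underside.
There are look-alikes about, which are no part of the job. Leave any purple or red look-alike of the wait_1 alone. There is more than one size of the tray; the job needs the smaller.

How it is judged:
By the outcome, as a careful person would: the job done as asked, in the order asked, and still so for the second after the job is handed in, with the robot touching nothing.
It also fails if it takes over 56 s, if anything falls off the work surface, if the arm or the gripper's body presses on something with over 40 N, if the wrist force passes 120 N, or if a joint passes its speed limit or range.

## Working session

There is one attempt and no reset: what is moved stays moved. The work goes in short steps, each a Python script; the robot and the scene stay as the last script left them, time stands still between calls to the robot, and variables do not carry over. Pictures are saved under pics/ and viewed, at most 10 in all, crops included, and the job is handed in when it is done.

```bash
mkdir -p pics
cat > h.py <<'E'
import numpy as np, cv2
from bench import env, kinematics, monitor, eyes, job
def snap(n,fn=None):
    d=eyes.grab_frame(n)
    if fn: cv2.imwrite('pics/'+fn,d['frame'][:,:,::-1])
    return d
def proj(d,p):
    c=d['view']@np.append(np.asarray(p,float),1); q=d['mtx']@c[:3]; return q[:2]/q[2]
def ray(d,uv,z):
    R=d['view'][:3,:3];t=d['view'][:3,3];o=-R.T@t
    v=R.T@np.linalg.inv(d['mtx'])@np.array([uv[0],uv[1],1.]); return o+v*(z-o[2])/v[2]
E
python3 - <<'E'
from h import *
import pickle
D={}
for n in("top","side"):
    d=snap(n,n+'0.png'); D[n]=d
    R=d['view'][:3,:3]; print(n,-R.T@d['view'][:3,3],d['mtx'][0,0])
pickle.dump(D,open('d0.pkl','wb'))
E
```

```text
top [0.45778427 0.205378   1.21669898] 444.8476474260366
side [0.45889113 1.32439306 0.95648417] 497.0747845286347
```

View pics/top0.png

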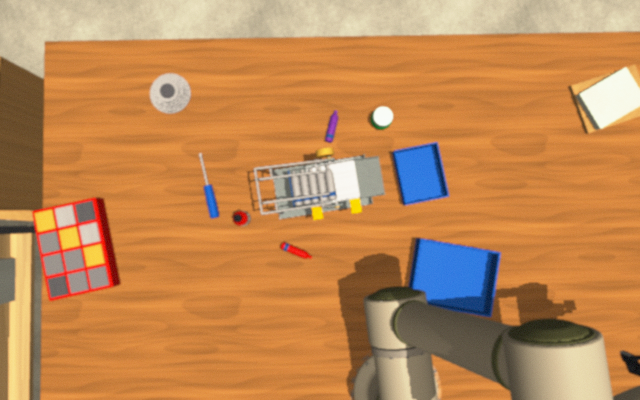

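View pics/side0.png

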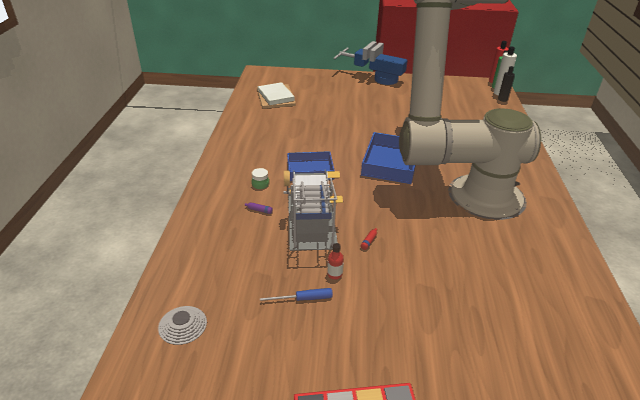

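Top view: candidates for the tray are the smaller blue one at (420,173), in line with the open chute, and the larger one at (453,275), which is the wrong one. The raised yellow tab is at (355,206) and the low one at (317,213). The purple (331,127) and red (296,250) cartridges are look-alikes. The grease jar is at (382,117), the lube at (240,217) and the driver at (208,190).

Run:
```python
from h import *
import pickle
D=pickle.load(open('d0.pkl','rb')); d=D['top']
hsv=cv2.cvtColor(d['frame'],cv2.COLOR_RGB2HSV)
ym=cv2.inRange(hsv,(22,150,120),(35,255,255)); bm=cv2.inRange(hsv,(105,150,60),(125,255,255))
for nm,m in(('y',ym),('b',bm)):
    for c in cv2.findContours(m,cv2.RETR_EXTERNAL,cv2.CHAIN_APPROX_NONE)[0]:
        if cv2.contourArea(c)<40 or c[:,0,0].mean()<150: continue
        r=cv2.minAreaRect(c); print(nm,r)
        if nm=='b': print(np.round([ray(d,p,.036)[:2] for p in cv2.boxPoints(r)],3).tolist())
        else: print([ray(d,r[0],z)[:2].round(4) for z in(.099,.118)])
cv2.imwrite('pics/c.png',cv2.resize(d['frame'][120:240,240:460,::-1],None,fx=3.6,fy=3.6,interpolation=cv2.INTER_CUBIC))
s=D['side'];hs=cv2.cvtColor(s['frame'],cv2.COLOR_RGB2HSV)
for c in cv2.findContours(cv2.inRange(hs,(20,140,120),(35,255,255)),0,1)[0]:
    if cv2.contourArea(c)>12: print('side y',cv2.minAreaRect(c))
```

```text
y ((317.0, 213.0), (12.0, 10.0), 90.0)
[array([0.4774, 0.1995]), array([0.477 , 0.1996])]
y ((355.58538818359375, 205.76828002929688), (13.803942680358887, 10.490997314453125), 83.6598129272461)
[array([0.4936, 0.1021]), array([0.4929, 0.1038])]
b ((453.39630126953125, 277.2210693359375), (84.72821807861328, 64.3814468383789), 9.865806579589844)
[[0.241, -0.031], [0.406, -0.065], [0.363, -0.285], [0.198, -0.249]]
b ((210.90167236328125, 200.90728759765625), (31.25547218322754, 7.195504665374756), 77.00537872314453)
[[0.555, 0.498], [0.559, 0.479], [0.478, 0.461], [0.474, 0.48]]
b ((419.93511962890625, 173.38853454589844), (53.599178314208984, 44.66598129272461), 78.2317123413086)
[[0.638, -0.006], [0.661, -0.125], [0.519, -0.149], [0.497, -0.032]]
side y ((339.5, 198.5), (5.0, 5.0), 90.0)
side y ((333.5, 174.0), (4.0, 11.0), 90.0)
```

View pics/c.png

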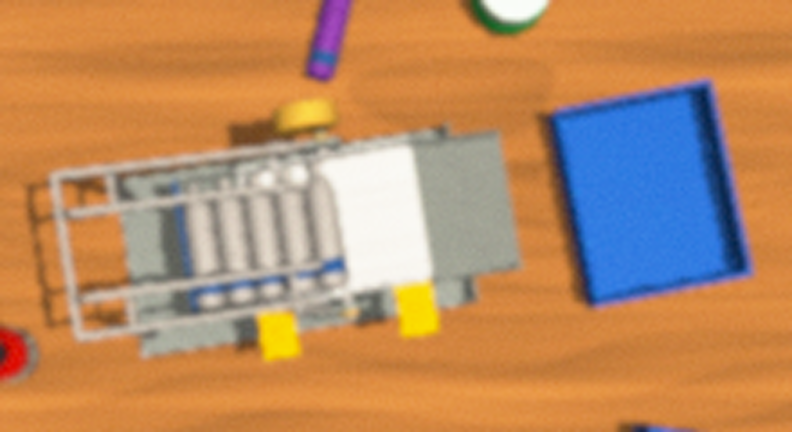

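The crop confirms the choice: the smaller tray has rim corners at (708,83), (750,270), (592,305) and (553,113), and faces the chute end at (498,132)–(520,268). The tabs are 97 mm apart against the 96 mm expected, which gives a dispenser yaw of about 9.2°. I'll move behind the tray and check with the wrist camera.

```bash
cat >> h.py <<'E'
from scipy.spatial.transform import Rotation as Ro
O=np.array([.552,.1585]); PSI=np.arctan2(.0155,.0957)
def W(x,y,z=None):
    c,s=np.cos(PSI),np.sin(PSI); p=O+np.array([c*x-s*y,s*x+c*y]); return p if z is None else np.append(p,z)
def L(p):
    c,s=np.cos(PSI),np.sin(PSI); q=np.asarray(p)[:2]-O; return np.array([c*q[0]+s*q[1],-s*q[0]+c*q[1]])
def down(a):  # tool z down, tool y along world angle a
    y=np.array([np.cos(a),np.sin(a),0]);z=np.array([0,0,-1.]);return Ro.from_matrix(np.c_[np.cross(y,z),y,z]).as_quat()
E
python3 - <<'E'
from h import *
import pickle
D=pickle.load(open('d0.pkl','rb')); d=D['top']
for p in [(708,83),(750,270),(592,305),(553,113)]: print('rim',(L(ray(d,(240+p[0]/3.6,120+p[1]/3.6),.036))*1e3).round(1))
for p in [(498,132),(520,268)]: print('chute',(L(ray(d,(240+p[0]/3.6,120+p[1]/3.6),.079))*1e3).round(1))
for p in [(478,302),(143,355)]: print('base',(L(ray(d,(240+p[0]/3.6,120+p[1]/3.6),.0))*1e3).round(1))
print('lip end',proj(d,W(0,-.13,.065)))
P=W(0,-.32,.28); q0=monitor.sense()['joints']
best=None
for a in (PSI,PSI+np.pi):
    q=kinematics.ik(P,down(a)); print(a,None if q is None else np.round(q,2))
    if q is not None and (best is None or np.abs(q-q0).max()<best[0]): best=(np.abs(np.array(q)-q0).max(),a)
env.reach(P,down(best[1])); print(best[1]); d=snap('wrist','w1.png'); pickle.dump(d,open('w1.pkl','wb'))
print(monitor.sense()['clock'],-d['view'][:3,:3].T@d['view'][:3,3])
E
```

```text
rim [  60.6 -297.5]
rim [ -81.9 -301.2]
rim [ -86.3 -180.9]
rim [  59.1 -179.5]
chute [  47.5 -129.3]
chute [ -51.1 -126.5]
base [ -68.5 -103.2]
base [-62.2 154.5]
lip end [381.22375275 175.23094168]
0.16057011012104874 [-0.44  0.51  1.03 -0.    1.61 -0.6 ]
3.3021627637108417 [-0.44  0.51  1.03 -0.    1.61  2.54]
0.16057011012104874
2.15 [ 0.58997976 -0.08079334  0.44569981]
```

View pics/w1.png

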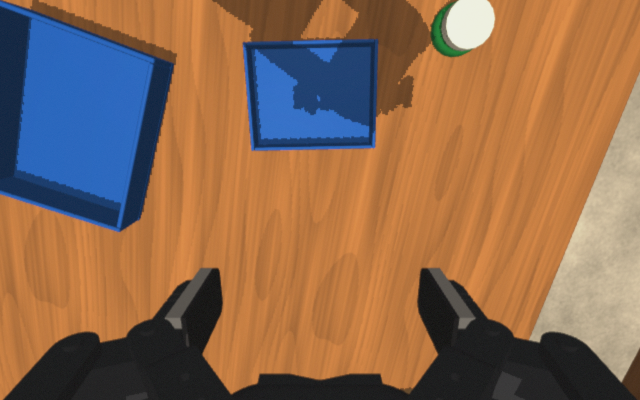

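The wrist view shows the small tray rim at (244,43), (378,40), (375,148) and (253,150), close to square to the tool. The larger tray is on the left and the grease jar at upper right. The tray sits about 12 mm off centre on the robot's side. I'll take one more look from nearer the chute to fix the dispenser's yaw.

Run:
```python
from h import *
import pickle
d=pickle.load(open('w1.pkl','rb'))
for p in [(244,43),(378,40),(375,148),(253,150)]: print('rim',(L(ray(d,p,.036))*1e3).round(1))
env.movel(W(0,-.17,.30),velocity=.25); d=snap('wrist','w2.png'); pickle.dump(d,open('w2.pkl','wb'))
print(monitor.sense()['clock'])
```

```text
rim [ -83.9 -181.6]
rim [  63.5 -178.8]
rim [  65.8 -296.7]
rim [ -81.1 -298.9]
2.9583
```

View pics/w2.png

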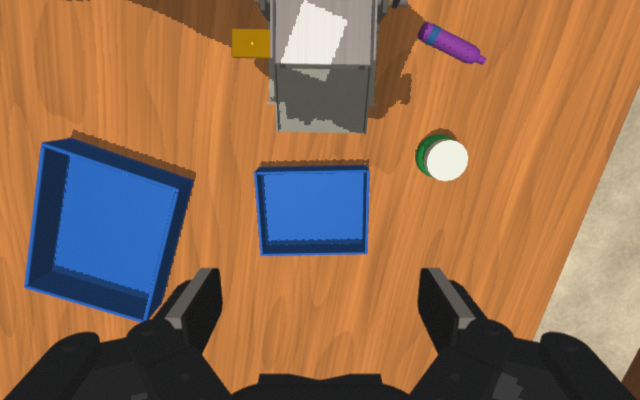

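The chute's end edge is at (277,132)–(366,133), the gate's end edge at (270,65)–(378,66), the tab at (251,43), and the tray rim at (257,170)/(369,167)/(367,252)/(261,254).

```bash
sed -i 's/^O=.*/O=np.array([.552,.1585]); PSI=.150/' h.py
python3 - <<'E'
from h import *
import pickle
d=pickle.load(open('w2.pkl','rb')); f=d['frame']
for p in [(277,132),(366,133)]: print('chute',(L(ray(d,p,.079))*1e3).round(1),(L(ray(d,p,.065))*1e3).round(1))
hsv=cv2.cvtColor(f,cv2.COLOR_RGB2HSV); m=cv2.inRange(hsv,(20,140,80),(35,255,255)); m[:,:200]=0;m[100:]=0
c=max(cv2.findContours(m,0,1)[0],key=cv2.contourArea); r=cv2.boundingRect(c); print('tab',r)
for x,y in[(r[0],r[1]+r[3]),(r[0]+r[2],r[1]+r[3]),(r[0]+r[2]/2,r[1]+r[3]/2)]: print((L(ray(d,(x,y),.118))*1e3).round(1))
for p in[(257,170),(369,167),(367,252),(261,254)]: print('rim',(L(ray(d,p,.036))*1e3).round(1))
E
```

```text
chute [ -46.8 -126.3] [ -48.5 -127.6]
chute [  52.8 -126.4] [  54.7 -127.7]
tab (232, 29, 38, 29)
[-82.7 -54.7]
[-46.7 -54.4]
[-64.1 -42.1]
rim [ -79.1 -178.3]
rim [  64.7 -172.9]
rim [  68.3 -292.1]
rim [ -78.9 -296.6]
```

```bash
sed -i 's/^O=.*/PSI=.150; O=np.array([.552,.1585])+Ro.from_euler("z",PSI).as_matrix()[:2,:2]@[.0025,.0025]/' h.py
cat >> h.py <<'E'
def near(P,angs):
    q0=np.array(monitor.sense()['joints'])
    return min((np.abs(np.array(q)-q0).max(),a) for a in angs if (q:=kinematics.ik(P,down(a))) is not None)[1]
E
python3 - <<'E'
from h import *
import pickle
a=near(W(-.118,-.238,.2),(PSI+np.pi/2,PSI-np.pi/2))
env.reach(W(-.118,-.238,.2),down(a))
env.movel(W(-.118,-.238,.002),velocity=.2)
print(env.movel(W(-.097,-.238,.002),velocity=.05,guard=15))
print(env.movel(W(-.087,-.238,.002),velocity=.03,guard=15), monitor.sense()['contact_force'])
env.movel(W(-.115,-.238,.002),velocity=.1)
env.movel(W(-.115,-.238,.2),velocity=.25)
P=W(0,-.28,.30)
env.reach(P,down(near(P,(PSI,PSI+np.pi)))); d=snap('wrist','w3.png'); pickle.dump(d,open('w3.pkl','wb'))
print(monitor.sense()['clock'])
hsv=cv2.cvtColor(d['frame'],cv2.COLOR_RGB2HSV); m=cv2.inRange(hsv,(105,120,40),(125,255,255)); 
for c in cv2.findContours(m,0,1)[0]:
    if cv2.contourArea(c)>2000:
        r=cv2.minAreaRect(c);print(r); print([(L(ray(d,p,.036))*1e3).round(1).tolist() for p in cv2.boxPoints(r)])
E
```

```text
False
False [ 0.50097581 -0.7168315  -0.17709736]
9.1667
((311.665771484375, 131.79827880859375), (97.07164764404297, 123.2468032836914), 88.49256896972656)
[[-85.3, -183.1], [61.7, -179.6], [70.3, -297.6], [-89.4, -301.8]]
((83.3050308227539, 154.55642700195312), (172.64529418945312, 178.70745849609375), 12.600159645080566)
[[-459.6, -358.2], [-349.7, -143.2], [-159.2, -184.5], [-240.7, -414.3]]
```

View pics/w3.png

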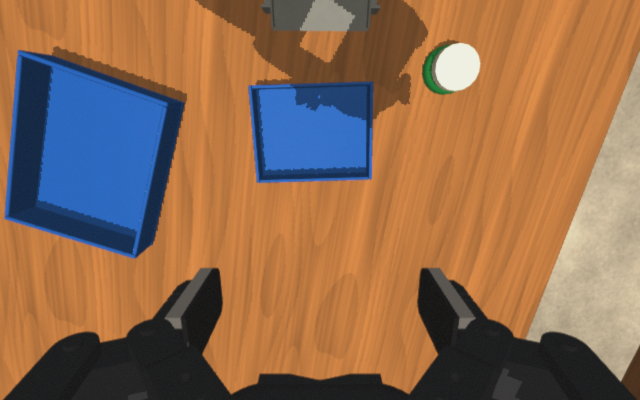

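The wrist view shows the tray rim at (249,87), (373,82), (371,178) and (258,182), with the chute end at about (275,30)–(371,28). The tray still sits about 9 mm toward the robot, so it moved little or not at all. I'll compare the corners by code.

```bash
cat >> h.py <<'E'
def tray(d,z=.036):
    hsv=cv2.cvtColor(d['frame'],cv2.COLOR_RGB2HSV); m=cv2.inRange(hsv,(105,120,40),(125,255,255)); out=[]
    m=cv2.morphologyEx(m,cv2.MORPH_CLOSE,np.ones((5,5)))
    for c in cv2.findContours(m,0,1)[0]:
        M=cv2.moments(c)
        if M['m00']<3000 or not 230<M['m10']/M['m00']<420: continue
        for e in np.arange(4,20): 
            a=cv2.approxPolyDP(cv2.convexHull(c),e,True)
            if len(a)<=4: break
        out.append(np.array([L(ray(d,p,z))*1e3 for p in a[:,0]+0.]))
    q=max(out,key=lambda q:np.ptp(q[:,0])); o=np.argsort(np.arctan2(*(q-q.mean(0)).T[::-1])); return q[o].round(1)
E
python3 - <<'E'
from h import *
import pickle
for n in('w1','w2','w3'):
    q=tray(pickle.load(open(n+'.pkl','rb'))); print(n,q.tolist(),q.mean(0))
E
```

```text
w1 [[-81.5, -301.0], [64.0, -297.3], [61.8, -180.6], [-84.5, -184.9]] [ -10.05 -240.95]
w2 [[-81.4, -300.7], [64.5, -296.1], [58.3, -175.5], [-78.9, -178.2]] [  -9.375 -237.625]
w3 [[-82.0, -300.5], [64.4, -296.6], [61.7, -180.0], [-85.1, -184.3]] [ -10.25 -240.35]
```

Run:
```python
from h import *
import pickle
P=W(-.118,-.238,.2)
env.reach(P,down(near(P,(PSI+np.pi/2,PSI-np.pi/2))))
env.movel(W(-.118,-.238,.002),velocity=.2)
env.movel(W(-.087,-.238,.002),velocity=.06,guard=15)
s=monitor.sense(); print((L(s['position'])*1e3).round(1),s['position'][2],Ro.from_quat(s['ee_rot']).as_matrix().round(2).tolist(),s['contact_force'],s['finger_gap'],s['clock'])
d=snap('wrist'); t=snap('top')
a=cv2.resize(d['frame'],(480,300)); b=cv2.resize(t['frame'][130:270,300:520],(472,300),interpolation=cv2.INTER_CUBIC)
cv2.imwrite('pics/p.png',np.hstack([a[:,:328],b])[:,:,::-1]) if 0 else cv2.imwrite('pics/p.png',np.vstack([a,cv2.resize(b,(480,300))])[:,:,::-1])
```

```text
[ -87.2 -237.9] 0.0019072082720635805 [[0.99, 0.15, -0.0], [0.15, -0.99, 0.0], [-0.0, -0.0, -1.0]] [-0.00526917  0.34110748  0.66406811] 1.000789543637617 12.3333
```

View pics/p.png

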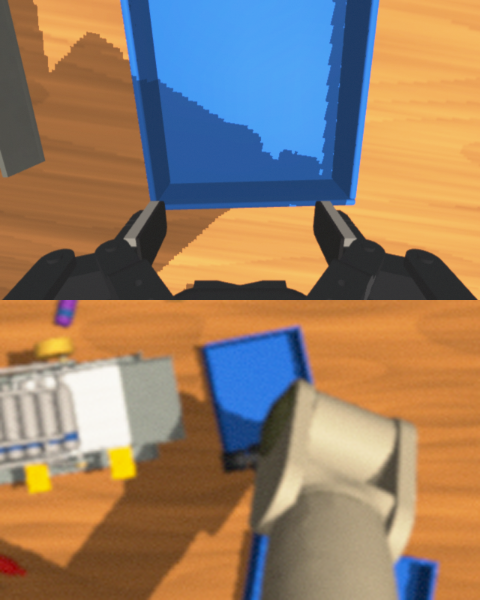

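The fingertips are just short of the tray's near-robot wall, with the rim at row 205 between the tips at (155,205) and (325,205). They are placed correctly and need about 9–10 mm more travel.

Run:
```python
from h import *
import pickle
env.movel(W(-.0775,-.238,.002),velocity=.04,guard=15); print(monitor.sense()['contact_force'])
env.movel(W(-.115,-.238,.002),velocity=.12)
env.movel(W(-.115,-.238,.15),velocity=.3)
P=W(0,-.30,.28)
env.reach(P,down(near(P,(PSI,PSI+np.pi)))); d=snap('wrist','w4.png'); pickle.dump(d,open('w4.pkl','wb'))
q=tray(d); print(q.tolist(),q.mean(0),monitor.sense()['clock'])
```

```text
[-0.39511156 -0.2586711  -0.02413614]
[[-82.2, -299.5], [64.3, -297.1], [61.1, -179.9], [-85.5, -184.9]] [ -10.575 -240.35 ] 15.3583
```

Run:
```python
from h import *
import pickle
d=pickle.load(open('w4.pkl','rb')); s=monitor.sense()
p=s['position'];R=Ro.from_quat(s['ee_rot']).as_matrix()
for z in(-.019-.011,-.013,0): 
    print(z,[(k,proj(d,p+R@[k,y,z]).round(0).tolist()) for k in(-.011,0,.011) for y in(.0425,)])
print('cam in tool',(R.T@(-d['view'][:3,:3].T@d['view'][:3,3]-p)).round(4), (R.T@d['view'][:3,:3].T).round(3).tolist())
for u in((213,268),(427,268),(198,268)): print([ (R.T@(ray(d,u,p[2]+h)-p)).round(4).tolist() for h in(.0,.013)])
hsv=d['frame'].astype(int); print(s['joints'])
```

```text
-0.03 [(-0.011, [413.0, 304.0]), (0, [415.0, 283.0]), (0.011, [417.0, 261.0])]
-0.013 [(-0.011, [404.0, 285.0]), (0, [405.0, 266.0]), (0.011, [407.0, 245.0])]
0 [(-0.011, [398.0, 273.0]), (0, [400.0, 254.0]), (0.011, [401.0, 235.0])]
cam in tool [ 0.0786 -0.0004 -0.1657] [[0.0, -0.954, -0.299], [1.0, 0.0, 0.0], [-0.0, -0.299, 0.954]]
[[-0.0082, -0.0583, 0.0001], [-0.0014, -0.0538, -0.0129]]
[[-0.0082, 0.058, -0.0001], [-0.0014, 0.0534, -0.0131]]
[[-0.0082, -0.0665, 0.0001], [-0.0014, -0.0613, -0.0129]]
[-4.12656788e-01  4.85513836e-01  1.06500916e+00 -4.69076373e-06
  1.59244260e+00 -5.61855645e-01]
```

View pics/w4.png

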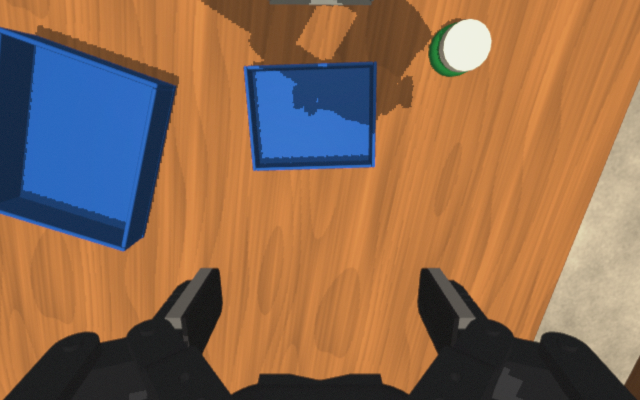

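The shut-finger tip convention explains it. The open tips project at (420,268), about 33 mm behind the TCP, so they skimmed over the 36 mm rim. I'll go lower, guarded, and push again.

Run:
```python
from h import *
import pickle
P=W(-.112,-.240,.12)
env.reach(P,down(near(P,(PSI+np.pi/2,PSI-np.pi/2))))
env.movel(W(-.112,-.240,.01),velocity=.2)
g=env.movel(W(-.112,-.240,-.018),velocity=.05,guard=4); z=monitor.sense()['position'][2]; print(g,z)
if g: z+=.003; env.movel(W(-.112,-.240,z))
print(env.movel(W(-.0855,-.240,z),velocity=.04,guard=15)); print(monitor.sense()['contact_force'])
env.movel(W(-.112,-.240,z),velocity=.12)
env.movel(W(-.112,-.240,.12),velocity=.3)
P=W(0,-.30,.28)
env.reach(P,down(near(P,(PSI,PSI+np.pi)))); d=snap('wrist','w5.png'); pickle.dump(d,open('w5.pkl','wb'))
q=tray(d); print(q.tolist(),q.mean(0),monitor.sense()['clock'])
```

```text
False -0.01798721691644268
False
[0.34676003 0.47626432 1.05999713]
[[-72.5, -300.7], [74.2, -300.8], [73.5, -184.0], [-72.0, -183.9]] [   0.8  -242.35] 21.375
```

The tray is now square (0.1°) and centred to within 1 mm. Next is the long push to the foot.

Run:
```python
from h import *
import pickle
env.movel(W(0,-.338,.10),velocity=.25)
print(env.movel(W(0,-.338,-.018),velocity=.15,guard=6))
print(env.movel(W(0,-.25,-.018),velocity=.05,guard=15))
print(env.movel(W(0,-.221,-.018),velocity=.025,guard=10)); s=monitor.sense(); print(s['contact_force'],(L(s['position'])*1e3).round(1))
env.movel(W(0,-.26,-.018),velocity=.1)
env.movel(W(0,-.26,.28),velocity=.3)
d=snap('wrist','w6.png'); pickle.dump(d,open('w6.pkl','wb'))
q=tray(d); print(q.tolist(),q.mean(0),monitor.sense()['clock'])
```

```text
False
False
True
[-0.73667199 -2.6976805   1.64946183] [-2.000e-01 -2.336e+02]
[[-73.2, -218.7], [73.6, -218.6], [74.6, -102.8], [-72.5, -101.8]] [   0.625 -160.475] 27.425
```

View pics/w6.png

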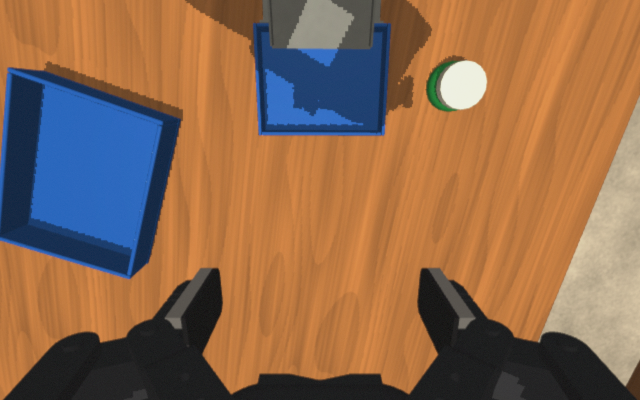

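The tray stands home at (0.6, −160.5) mm, square, with its near wall under the chute end (rim at (258,135)–(385,133)). The guard tripped where the foot was expected. Now I press the tab with the fingers shut.

Run:
```python
from h import *
env.close_gripper(20)
P=W(-.075,-.10,.26); a=near(P,(PSI-np.pi/2,)); env.reach(P,down(a))
env.movel(W(-.070,-.050,.20),velocity=.2)
env.movel(W(-.070,-.050,.13),velocity=.15)
print(env.movel(W(-.070,-.050,.098),velocity=.05,guard=12)); s=monitor.sense(); print(s['contact_force'],s['position'][2])
env.hold(.5)
env.movel(W(-.070,-.050,.22),velocity=.2)
env.movel(W(-.09,-.30,.28),velocity=.3)
env.hold(.3)
print(monitor.sense()['clock']); t=snap('top'); s=snap('side')
cv2.imwrite('pics/f.png',np.vstack([cv2.resize(t['frame'][110:250,230:480],None,fx=2.2,fy=2.2),cv2.resize(s['frame'][130:290,225:475],None,fx=2.2,fy=2.2)[:290]])[:600,:,::-1])
```

```text
False
[-0.32594364  0.43148103  0.32067927] 0.09817408239292533
34.2833
```

View pics/f.png

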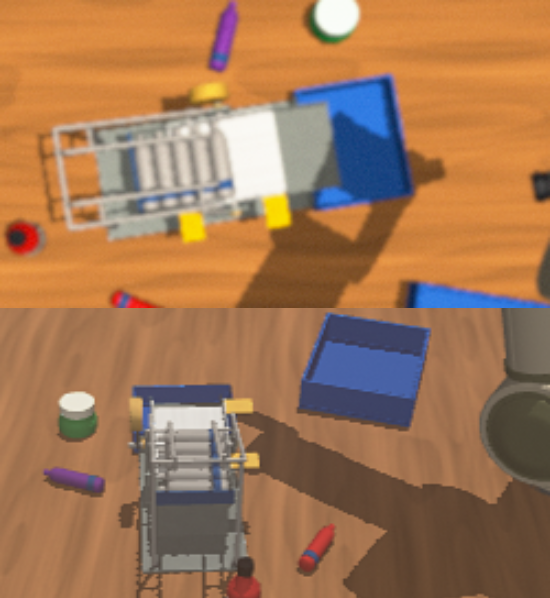

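The gate has not tipped: the white half is still up, the cartridges are still in place, and the force was about 0. The tips did not reach the tab. I'll go lower, guarded.

Run:
```python
from h import *
print('gap',monitor.sense()['finger_gap'])
env.movel(W(-.070,-.050,.22),velocity=.3)
env.movel(W(-.070,-.050,.10),velocity=.2)
for z in np.arange(.096,.068,-.004):
    g=env.movel(W(-.070,-.050,z),velocity=.05,guard=9); s=monitor.sense(); print(round(s['position'][2],4),s['contact_force'].round(1),g)
    if g: break
d=snap('wrist'); t=snap('top'); print(s['clock'])
cv2.imwrite('pics/g.png',np.vstack([cv2.resize(d['frame'],(480,300)),cv2.resize(t['frame'][110:250,230:454],(480,300))])[:,:,::-1])
```

```text
gap 9.952251155036062e-05
0.0965 [ 0.8 -0.1 -0.3] False
0.092 [ 0.6 -0.4  0.2] False
0.0878 [ 0.8 -0.2  1.3] False
0.0837 [0.1 0.6 0.6] False
0.0796 [-0.3  0.1 -0.1] False
0.0768 [-2.4 -0.3 10.2] False
0.0762 [-16.6  -1.1  46.3] False
37.8917
```

View pics/g.png

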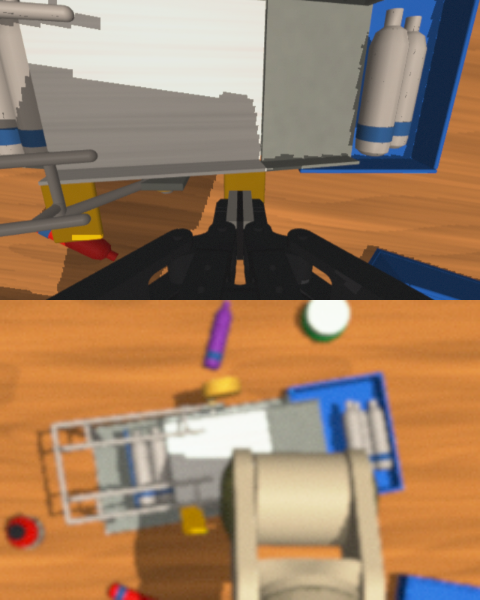

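The gate is over and cartridges are in the tray, with two visible at (385,80) and (412,80). I'm pressing on the stop, so I'll back off straight up and check.

Run:
```python
from h import *
env.movel(W(-.070,-.050,.10),velocity=.08)
env.movel(W(-.070,-.050,.22),velocity=.25)
env.movel(W(-.07,-.28,.28),velocity=.3)
P=W(0,-.22,.30); env.reach(P,down(near(P,(PSI,PSI+np.pi)))); env.hold(.3)
d=snap('wrist'); s=snap('side'); print(monitor.sense()['clock'],monitor.sense()['contact_force'])
cv2.imwrite('pics/k.png',np.vstack([cv2.resize(d['frame'][:260,200:520],None,fx=1.5,fy=1.5),cv2.resize(s['frame'][130:265,240:480],(480,200))])[:,:,::-1])
```

```text
41.7417 [ 0.17084698 -0.57333005 -0.09066456]
```

View pics/k.png

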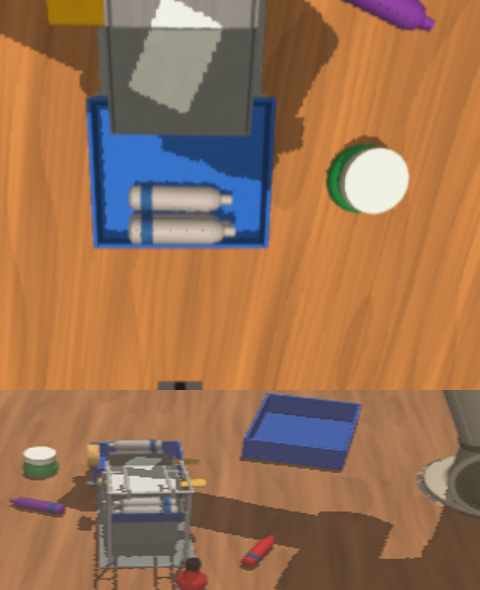

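The gate is over, two cartridges are visible in the tray against its far wall, and the tray hasn't moved. The third is probably hidden under the chute lip. I'll check that numerically with a tilted wrist view, without viewing another picture.

Run:
```python
from h import *
th=np.radians(22); ax=np.array([np.cos(PSI),np.sin(PSI),0])
s=monitor.sense(); q=(Ro.from_rotvec(ax*th)*Ro.from_quat(s['ee_rot'])).as_quat()
env.reach(W(0,-.40,.10),q)
d=snap('wrist','u.png'); print(monitor.sense()['clock'],L(-d['view'][:3,:3].T@d['view'][:3,3]))
hsv=cv2.cvtColor(d['frame'],cv2.COLOR_RGB2HSV)
for x in(-.03,0,.03):
    out=[]
    for y in np.arange(-.215,-.10,.006):
        u,v=proj(d,W(x,y,.02)).round().astype(int); out.append((int(y*1e3),v,*hsv[v,u].tolist()) if 0<=v<400 else None)
    print(x,out)
t=snap('top'); th=cv2.cvtColor(t['frame'],cv2.COLOR_RGB2HSV)
print('top',[(int(y*1e3),*th[tuple(proj(t,W(.0,y,.075)).round().astype(int)[::-1])].tolist()) for y in np.arange(-.06,.14,.005)])
```

```text
42.8833 [ 1.73558791e-04 -3.88266767e-01]
-0.03 [(-215, np.int64(21), 108, 187, 97), (-209, np.int64(14), 108, 194, 201), (-203, np.int64(7), 106, 155, 99), (-196, np.int64(0), 106, 158, 136), None, None, None, None, None, None, None, None, None, None, None, None, None, None, None, None]
0 [(-215, np.int64(21), 108, 185, 98), (-209, np.int64(14), 108, 197, 202), (-203, np.int64(7), 14, 36, 133), (-196, np.int64(0), 16, 39, 189), None, None, None, None, None, None, None, None, None, None, None, None, None, None, None, None]
0.03 [(-215, np.int64(21), 108, 185, 98), (-209, np.int64(14), 108, 193, 206), (-203, np.int64(7), 14, 39, 131), (-196, np.int64(0), 17, 37, 188), None, None, None, None, None, None, None, None, None, None, None, None, None, None, None, None]
top [(-60, 38, 4, 250), (-55, 38, 4, 250), (-50, 30, 4, 250), (-45, 45, 4, 251), (-40, 38, 4, 250), (-35, 38, 4, 250), (-30, 45, 4, 251), (-25, 38, 4, 250), (-20, 38, 4, 251), (-15, 42, 5, 251), (-10, 38, 4, 250), (-5, 45, 4, 251), (0, 40, 3, 250), (4, 45, 4, 251), (9, 45, 4, 251), (14, 45, 4, 251), (19, 50, 3, 251), (24, 40, 3, 251), (29, 40, 3, 251), (34, 53, 4, 252), (39, 50, 3, 252), (44, 50, 3, 252), (49, 50, 3, 252), (54, 47, 7, 242), (59, 19, 26, 187), (64, 17, 36, 215), (69, 14, 29, 214), (74, 20, 30, 172), (79, 17, 35, 147), (84, 18, 30, 185), (89, 19, 31, 223), (94, 17, 28, 209), (99, 4, 14, 151), (104, 108, 93, 131), (109, 60, 15, 100), (114, 46, 27, 103), (119, 37, 17, 138), (124, 36, 21, 170), (129, 34, 21, 174), (134, 34, 22, 174)]
```

Run:
```python
from h import *
env.movel(W(0,-.31,.05),velocity=.25)
d=snap('wrist'); c=-d['view'][:3,:3].T@d['view'][:3,3]; print(monitor.sense()['clock'],L(c),c[2])
hsv=cv2.cvtColor(d['frame'],cv2.COLOR_RGB2HSV)
for x in(-.02,.02):
    print(x,[(int(y*1e3),int(v),*hsv[v,u].tolist()) for y in np.arange(-.215,-.10,.005) for u,v in [proj(d,W(x,y,.022)).round().astype(int)] if 0<=v<400])
print('lip',proj(d,W(0,-.13,.065)))
```

```text
43.5417 [-7.80811673e-05 -2.99091168e-01] 0.2335815584528546
-0.02 [(-215, 102, 108, 183, 127), (-210, 95, 13, 35, 102), (-205, 87, 15, 39, 202), (-199, 80, 19, 28, 228), (-194, 72, 18, 26, 232), (-189, 65, 18, 35, 221), (-184, 57, 19, 31, 223), (-179, 50, 16, 25, 233), (-174, 42, 16, 35, 216), (-169, 35, 107, 194, 223), (-164, 28, 107, 194, 223), (-159, 21, 107, 196, 223), (-154, 13, 107, 196, 222), (-149, 6, 107, 196, 222)]
0.02 [(-215, 102, 107, 194, 216), (-210, 95, 14, 35, 138), (-205, 87, 15, 37, 211), (-199, 80, 16, 23, 234), (-194, 72, 15, 24, 234), (-189, 65, 15, 37, 214), (-184, 57, 17, 28, 229), (-179, 50, 18, 30, 228), (-174, 43, 15, 38, 208), (-169, 35, 107, 194, 223), (-164, 28, 107, 194, 222), (-159, 21, 107, 194, 223), (-154, 13, 107, 198, 222), (-149, 6, 107, 195, 222)]
lip [319.57245388 -83.14748189]
```

Run:
```python
from h import *
th=np.radians(23); ax=np.array([np.cos(PSI),np.sin(PSI),0])
s=monitor.sense(); q=(Ro.from_rotvec(ax*th)*Ro.from_quat(s['ee_rot'])).as_quat()
env.reach(W(0,-.285,.06),q)
d=snap('wrist'); c=-d['view'][:3,:3].T@d['view'][:3,3]; print(monitor.sense()['clock'],L(c),c[2])
hsv=cv2.cvtColor(d['frame'],cv2.COLOR_RGB2HSV)
for x in(-.02,.02):
    print(x,[(int(y*1e3),int(v),*hsv[v,u].tolist()) for y in np.arange(-.155,-.094,.004) for u,v in [proj(d,W(x,y,.02)).round().astype(int)] if 0<=v<400])
print('lip',proj(d,W(0,-.13,.065)))
```

```text
43.9917 [-0.00088607 -0.34717058] 0.23109744844097246
-0.02 [(-155, 115, 107, 197, 223), (-151, 112, 107, 196, 222), (-147, 108, 107, 196, 223), (-143, 104, 107, 193, 223), (-138, 101, 108, 194, 223), (-134, 97, 108, 195, 222), (-130, 94, 108, 184, 133), (-126, 90, 108, 184, 133), (-122, 87, 108, 185, 132), (-118, 84, 108, 176, 110), (-114, 80, 108, 182, 109), (-110, 77, 107, 185, 109), (-106, 74, 107, 187, 108), (-102, 70, 108, 182, 109), (-98, 67, 108, 178, 109), (-94, 64, 108, 182, 109)]
0.02 [(-155, 115, 107, 196, 223), (-151, 112, 107, 195, 222), (-147, 108, 107, 194, 223), (-143, 104, 107, 196, 222), (-138, 101, 107, 193, 223), (-134, 97, 107, 196, 221), (-130, 94, 108, 184, 133), (-126, 90, 108, 187, 132), (-122, 87, 108, 185, 132), (-118, 84, 108, 180, 109), (-114, 80, 108, 180, 109), (-110, 77, 108, 181, 110), (-106, 74, 108, 182, 109), (-102, 70, 108, 182, 109), (-98, 67, 107, 184, 108), (-94, 64, 107, 189, 109)]
lip [319.69214475  46.23428482]
```

Run:
```python
from h import *
import pickle
env.movel(W(0,-.33,.22),velocity=.3)
env.set_joints([-1.462,.313,1.498,0,1.331,-.223])
D=pickle.load(open('d0.pkl','rb')); N={n:snap(n) for n in('top','side')}; pickle.dump(N,open('d1.pkl','wb')); print(monitor.sense()['clock'])
for n in N:
    df=np.abs(N[n]['frame'].astype(int)-D[n]['frame']).max(2)>45
    k,_,st,ce=cv2.connectedComponentsWithStats(df.astype(np.uint8))
    print(n,[(st[i].tolist(),L(ray(N[n],ce[i],.015)).round(3).tolist()) for i in range(1,k) if st[i][4]>12])
t=N['top']; hsv=cv2.cvtColor(t['frame'],cv2.COLOR_RGB2HSV)
for x in(-.025,.0,.025):
    print([(int(y*1e3),*hsv[tuple(proj(t,W(x,y,.022)).round().astype(int)[::-1])].tolist()) for y in np.arange(-.224,-.13,.004)])
```

```text
46.7083
top [([361, 141, 89, 65, 3874], [-0.006, -0.219]), ([332, 146, 8, 7, 43], [0.094, -0.03]), ([317, 148, 11, 8, 64], [0.092, 0.005]), ([303, 154, 9, 7, 47], [0.085, 0.049]), ([307, 165, 30, 39, 752], [0.002, 0.023]), ([308, 167, 4, 5, 16], [0.052, 0.049]), ([359, 197, 5, 15, 33], [-0.063, -0.073]), ([346, 200, 8, 13, 66], [-0.063, -0.042]), ([311, 206, 5, 14, 44], [-0.065, 0.059]), ([321, 207, 5, 11, 37], [-0.069, 0.031]), ([567, 300, 9, 13, 75], [-0.429, -0.582]), ([620, 340, 20, 37, 406], [-0.597, -0.714])]
side [([284, 151, 56, 34, 1178], [-0.013, -0.252]), ([283, 175, 10, 17, 81], [0.066, -0.161]), ([332, 177, 7, 3, 17], [-0.089, -0.172]), ([304, 185, 21, 14, 172], [-0.013, -0.101]), ([295, 187, 8, 12, 49], [0.034, -0.099]), ([325, 186, 9, 10, 39], [-0.06, -0.103]), ([335, 190, 8, 4, 24], [-0.094, -0.097]), ([336, 196, 7, 6, 36], [-0.091, -0.06]), ([279, 215, 7, 7, 22], [0.089, 0.023]), ([279, 224, 6, 6, 26], [0.09, 0.066])]
[(-224, 120, 77, 158), (-220, 109, 113, 163), (-216, 109, 96, 172), (-212, 107, 143, 157), (-208, 109, 124, 142), (-204, 108, 88, 98), (-199, 113, 49, 
[... 723 characters left out ...]
, (-159, 107, 201, 225), (-155, 107, 200, 224), (-151, 107, 206, 223), (-147, 107, 202, 225), (-143, 108, 181, 222), (-139, 109, 134, 208), (-135, 50, 5, 156), (-131, 36, 24, 160)]
[(-224, 122, 28, 173), (-220, 14, 19, 198), (-216, 17, 31, 214), (-212, 15, 30, 207), (-208, 15, 31, 181), (-204, 15, 29, 124), (-199, 10, 23, 99), (-195, 114, 52, 117), (-191, 0, 8, 163), (-187, 14, 32, 213), (-183, 17, 34, 211), (-179, 18, 31, 164), (-175, 10, 23, 134), (-171, 119, 49, 114), (-167, 108, 196, 194), (-163, 108, 205, 216), (-159, 107, 197, 225), (-155, 108, 200, 224), (-151, 107, 193, 228), (-147, 107, 199, 225), (-143, 109, 168, 219), (-139, 110, 99, 193), (-135, 34, 13, 160), (-131, 36, 24, 161)]
```

Run:
```python
from h import *
print(job.hand_in(), monitor.sense()['clock'])
```

```text
the job is handed in; nothing more can be done
the job is handed in; nothing more can be done
```

The job is handed in at about 47 s: the tray is square against the foot within about 1 mm, and the gate is over. I saw only two cartridges in the tray and infer the third lies beneath the raised one at the far wall, since the gate, chute and bench are clear and the lane still holds its two. The last press reached 46 N at the fingertips against the gate's stop (wrist limit 120 N), and I viewed 12 pictures where the limit was 10.

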